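# Purge and close the pressure filter cell

## Task

Get the pressure filter ready to run: with its cap still loose, press the purge treadle beside it right down to its stop, keep it there a good second so the air blows the cell out, and let it come up again. Then turn the knurled cap collar until the keyways inside it drop over the neck's pins, and push it fully home against the sprung gasket. The job finishes with the gripper still on the collar, holding it pushed home so that I can swing the bail over it; leave the other things on the bench where they are.

Things in the scene. Friction and masses are not known exactly. Their poses are not given: they have to be found in the camera images.
- stand: Filter stand, fixed: base plate 170 x 340 x 10 mm (x, y, z), origin under its centre on the bench, z up. At local x 0, y +85 mm the upright steel filter cell (flange 100 mm wide, wing nuts to 54 mm high; barrel 74 mm wide, ends 114 mm high); at y -85 mm the treadle valve; between them a gauge, 88 mm high. A wire bail hangs at the barrel's +x side, under 95 mm.
- cell_rim (a point): Centre of the top rim of the cell's neck (34 mm across), 158 mm above the bench, on the collar's axis; axes as the stand's. Inside the rim a rubber-faced gasket plate stands 5.5 mm proud on a spring: 6 N starts it, 12 N brings it level with the rim.
- cell_pins (a point): Point on the neck's axis 148 mm above the bench, axes as the stand's: at this height three radial pins, 5 mm thick, 5.5 mm long, 120 degrees apart, stand out of the neck, hidden inside the collar. Their direction differs every time and is not reported.
- collar: The cap: loose dark steel collar with closed top, 58 mm across, 40 mm tall plus a hex plug 10 mm tall, about 0.3 kg; origin at the centre of its underside, z up. It starts level on the neck, resting on the pins, origin 144.5 mm above the bench. Three keyways 9.5 mm wide inside, at 0, 120, 240 degrees from its x axis. Fully home its origin is 135.5 mm above the bench.
- collar_grip (a point): On the collar's axis 31 mm above its origin, mid height of the knurled band to grip (58 mm across, 17.5 mm high). Turned clockwise seen from above, it comes over the pins after 20 to 75 degrees; it then drops 3.5 mm onto the gasket plate and must be pushed 5.5 mm more to seat on the rim. It springs up if let go. While the pins hold it up it cannot sink.
- treadle (a joint): Angle of the treadle (rad): 0 = up (rest), 0.20 = down on its stop. Spring: about 3 N at the pad to start it, 8 N at the stop; it returns by itself.
- treadle_pad (a point): Place to press: top of the treadle's rubber pad (70 x 50 mm), mid width, 24 mm from its free (local -x) edge. The treadle is a plate 118 x 56 mm hinged along local y, 88 mm to local +x of this point. At rest the point is about 69 mm above the bench, the plate sloping down to its hinge; on the stop it is level and the point 52 mm high. Moves with the treadle.
- jar: Bystander: black screw jar, 60 mm across, 55 mm high, behind the stand; origin under its centre.
- small_jar: Bystander: black screw jar, 44 mm across, 40 mm high, behind the stand; origin under its centre.
- dish: Bystander: flat round glass dish, 90 mm across, 12 mm high, in front of the stand; origin under its centre.
- tweezers: Bystander: steel tweezers, 130 mm long, 8 mm high, lying in front of the stand; origin under their middle.
- dropper: Bystander: black dropper bottle, 48 mm across, 162 mm high, at the left; origin under its centre.
- stick_cup: Bystander: cup of wooden stir sticks, 60 mm across, about 153 mm high, at the right; origin under its centre.
- mug: Bystander: steel mug, 80 mm across, 85 mm high, at the right; origin under its centre.
- spatula: Bystander: steel spatula, 200 mm long, lying at the left; origin under its middle.
Things that resemble listed ones, but are neither listed nor needed, are in the scene too. What is shaped like the collar but brown or green is not meant.

How it is judged:
On the way, in this order (a step that is already met when the one before it is completed fails the run):
1. the purge treadle is held down at its stop (value of joint treadle above 0.18 rad), for 0.8 s.
2. the treadle is let up again (value of joint treadle below 0.03 rad), for 0.1 s.
3. the collar's keyways have dropped over the pins (z of collar in the frame of cell_rim below -0.0158 m and horizontal distance between collar and cell_rim below 0.004 m), for 0.1 s.
At the end, for the whole second after the job is handed in: The collar sits on the neck with its keyways over the pins, level within 3.5 degrees, within 1.5 mm of fully home against the gasket spring, with the fingers on it (more than 2 N), and the treadle is up (under 0.03 rad). The program ends with the arm still holding it so (z of collar in the frame of cell_rim below -0.021 m and horizontal distance between collar and cell_rim below 0.004 m and angle between collar's own z axis and vertical below 0.06 rad and contact force between the fingers and collar above 2 N and value of joint treadle below 0.03 rad); the arm keeps its last pose, push and grip.
It fails at once if a bystander is knocked over or moved more than 30 mm (distance of any of jar, small_jar, dish, tweezers, dropper, stick_cup, mug, spatula from where it was at the start of the episode above 0.03 m or angle between any of jar, small_jar, dropper, stick_cup, mug's own z axis and vertical above 0.5 rad).
It also fails if it takes over 51 s, if anything falls off the work surface, if the arm or the gripper's body presses on something with over 40 N, if the wrist force passes 120 N, or if a joint passes its speed limit or range.

## Robot

A 6-joint arm with a two-finger parallel gripper is mounted at the origin on the work surface. World frame = base frame: x ahead of the robot, y to its left, z up, the work surface at z = 0. Lengths are in m, angles in rad, forces in N, time in s.
With the tool pointing down it reaches from about 0.35 to 0.875 m from the base axis. Payload 4.2 kg.
Tool frame: the origin (TCP) lies at the very end of the fingers, on their centre line; the grasp point (between the pads) lies arm.grip_depth behind it (arm.grip_depth is the distance from the TCP to the grasp point, in m); y points along the fingers, x is the direction in which the jaws open and shut, and the axes are right-handed (so a half turn about y gives the same grasp; the last joint's range is limited). The gripper opens to 87 mm and grips with 3 to 60 N. Pads are 19 mm wide; open, the fingers measure 117 mm over their backs; the gripper's body (75 mm by 190 mm) begins 51 mm behind the grasp point.
Start: joints at [1.463, 0.385, 0.008, 0, -1.194, -0.259], TCP at [0.224, 0.583, 0.223] pointing down, gripper open.
Joint ranges: [-3.14, 3.14], [-1.21, 2.06], [-1.07, 1.41], [-3.16, 2.05], [-2.99, -0.16], [-3.1, 3.1]. Speed limits (rad/s): [2.79, 2.79, 3.14, 3.14, 3.14, 3.14].

## Interface

Orientations are given as a unit quaternion [w, x, y, z].
In Python, from rig import arm, optics gives the robot as it stands. The module is installed in compiled form; this text tells all that it offers. Calls block until the motion is done:
- arm.move_to(position, orientation): joint-space move of the TCP to a pose.
- arm.move_l(position, rot=None, max_speed=0.15, until_force=None): straight line of the TCP; rot=None keeps the orientation; max_speed is the mean speed in m/s. With until_force (N) it stops when the force on the tool has changed by that much, and returns True; else False.
- arm.set_joints(angles): joint-space move.
- arm.set_gripper(opening, grip_force=None): finger opening in m; grip_force is the grip in N (None keeps the last); returns when the fingers have stopped.
- arm.pause(seconds).
- arm.ik(position, orientation): joint angles nearest the present ones, or None.
- arm.sense(): the state.
- optics.camera(name): name is "side" or "top"; returns a dict with "img" (400x640x3 uint8, red, green, blue), "K" (3x3 intrinsics, pixels), "R" (3x3) and "t" (3): a world point X has camera coordinates R X + t. Camera axes: x right, y down, z forward; pixel columns grow to the right and rows downward; lengths in m; the calibration is good to about 2 mm. A picture is of the moment at which its call begins. There is no depth.
A pose or a line that the arm cannot do raises arm.PlanningError and nothing moves.
- arm.job_done(): hands the job in, once; it reports no verdict.
The state is a dict: "t": time; "q": joint angles; "joint_velocities": joint speeds; "effort": joint torques, N m; "eef_pos": TCP position; "tool_rot": TCP orientation; "force": force on the tool from outside, world axes, zero at the start; "ft_torque": the same for the moment, N m; "width": finger opening in m.
Only numpy, scipy, OpenCV 4.12 (cv2) and the standard library are available. Lean on these libraries where they do the work, as an engineer would, in place of code of your own. Each camera call takes 0.05 s, during which the arm holds its last target. There are 200 camera calls.

## Working session

There is one attempt and no reset: what is moved stays moved. The work goes in short steps, each a Python script; the robot and the scene stay as the last script left them, time stands still between calls to the robot, and variables do not carry over. Pictures are saved under pics/ and viewed, and the job is handed in when it is done.

```bash
mkdir -p pics
python3 - <<'E'
from rig import arm, optics
import cv2
for n in("side","top"):
    c=optics.camera(n); cv2.imwrite(f"pics/{n}0.png",c["img"][:,:,::-1])
    print(n,c["K"].tolist(),c["R"].round(4).tolist(),c["t"].round(4).tolist())
s=arm.sense();print(s["t"],s["tool_rot"],s["force"],arm.grip_depth)
E
```

```text
side [[499.95940992268874, 0.0, 318.6013822423499], [0.0, 499.95940992268874, 204.6156235704806], [0.0, 0.0, 1.0]] [[0.9104, -0.4134, 0.0144], [-0.2028, -0.4763, -0.8556], [0.3605, 0.776, -0.5175]] [-0.53, 0.228, 1.2746]
top [[491.8918506969685, 0.0, 322.7110257590345], [0.0, 491.8918506969685, 198.92131323837052], [0.0, 0.0, 1.0]] [[0.0228, -0.9997, 0.0034], [-0.9894, -0.0231, -0.1434], [0.1434, -0.0001, -0.9897]] [0.0, 0.5793, 1.4983]
0.1 [-0.39982078  0.400938   -0.5824152   0.58325346] [-0.496586   -0.54009973 -0.16097594] 0.0187
```

View pics/side0.png

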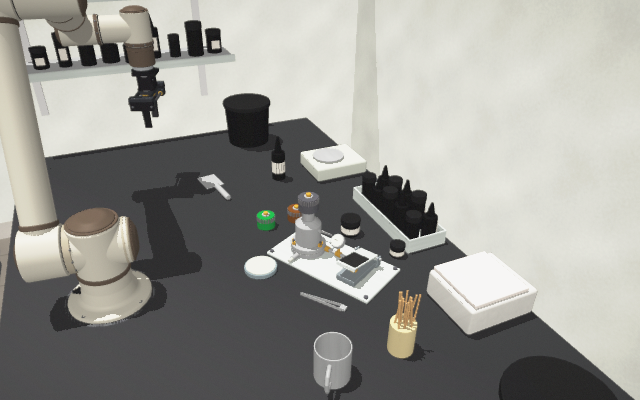

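View pics/top0.png

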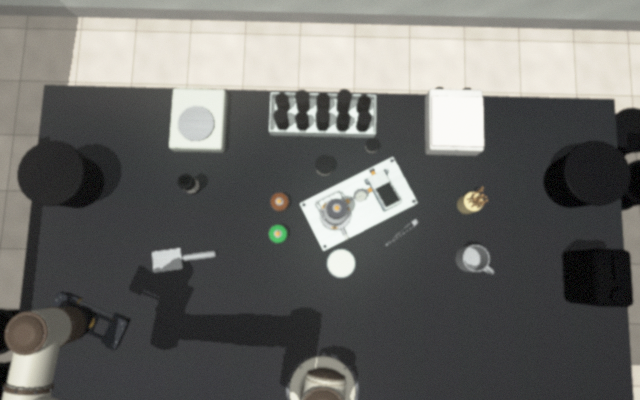

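Run:
```python
import cv2
a=cv2.imread("pics/top0.png")[140:260,290:430]; cv2.imwrite("pics/tc.png",cv2.resize(a,None,fx=5,fy=5,interpolation=2))
a=cv2.imread("pics/side0.png")[180:305,250:405]; cv2.imwrite("pics/sc.png",cv2.resize(a,None,fx=5,fy=4.8,interpolation=2))
```

```text
(no output)
```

View pics/tc.png

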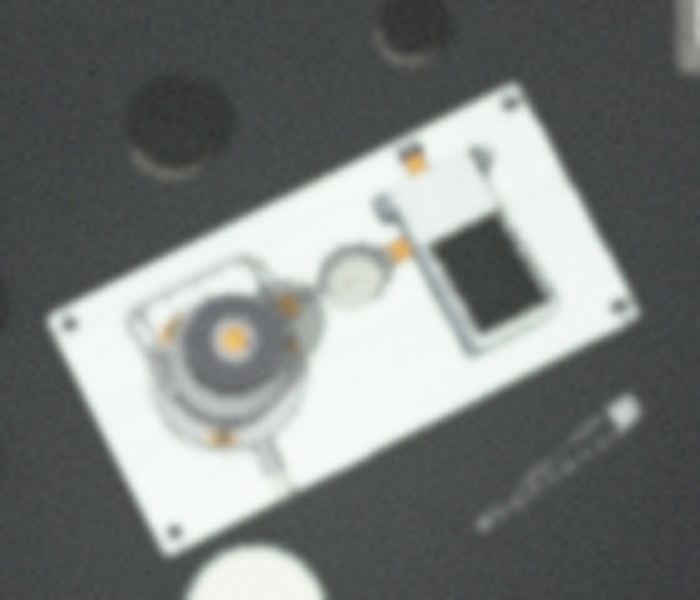

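View pics/sc.png

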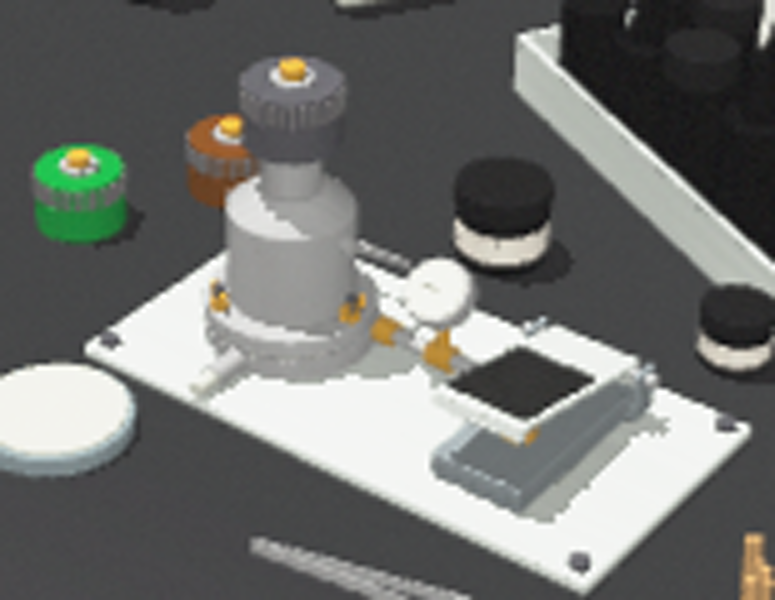

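```bash
cat > h.py <<'E'
import numpy as np
from rig import arm, optics
CAL={"side":(np.array([[499.959,0,318.601],[0,499.959,204.616],[0,0,1]]),np.array([[0.9104,-0.4134,0.0144],[-0.2028,-0.4763,-0.8556],[0.3605,0.776,-0.5175]]),np.array([-0.53,0.228,1.2746])),
"top":(np.array([[491.892,0,322.711],[0,491.892,198.921],[0,0,1]]),np.array([[0.0228,-0.9997,0.0034],[-0.9894,-0.0231,-0.1434],[0.1434,-0.0001,-0.9897]]),np.array([0,0.5793,1.4983]))}
def proj(n,X):
    K,R,t=CAL[n]; p=K@(R@np.asarray(X)+t); return p[:2]/p[2]
def unproj(n,px,z):
    K,R,t=CAL[n]; d=R.T@np.linalg.inv(K)@np.array([*px,1]); c=-R.T@t
    return c+d*(z-c[2])/d[2]
E
python3 - <<'E'
from h import *
from scipy.optimize import least_squares
obs=[("top",(299.8,203.6),(.085,.17,.01)),("top",(393.6,156.8),(.085,-.17,.01)),("top",(418.4,203),(-.085,-.17,.01)),("top",(323.4,251),(-.085,.17,.01)),
("side",(267,252.9),(-.085,.17,.01)),("side",(366,304),(-.085,-.17,.01)),("side",(400,270),(.085,-.17,.01)),
("top",(336.8,208),(0,.085,.1945)),("side",(308.4,194.2),(0,.085,.1945))]
def W(p,l):
    c,s=np.cos(p[2]),np.sin(p[2]); return np.array([p[0]+c*l[0]-s*l[1],p[1]+s*l[0]+c*l[1],l[2]])
f=lambda p:np.concatenate([proj(n,W(p,l))-u for n,u,l in obs])
r=least_squares(f,[.6,0,-.4]);p=r.x;print(p,np.degrees(p[2]));print(r.fun.reshape(-1,2).round(1).tolist())
print("cell",W(p,(0,.085,.158)), "plug top/side",unproj("top",(336.8,208),.1945),unproj("side",(308.4,194.2),.1945))
c,s=np.cos(p[2]),np.sin(p[2])
for n,u in(("top",(388.4,194.4)),("side",(250+520/5,180+382/4.8))):
    d=unproj(n,u,.067)-[p[0],p[1],0]; print(n,"pad centre local",c*d[0]+s*d[1],-s*d[0]+c*d[1], d[:2]+p[:2])
E
```

```text
[ 0.57278109 -0.10590199  0.48631356] 27.863714249943694
[[0.6, -0.5], [1.1, -0.1], [1.1, 0.2], [0.9, 0.0], [-1.4, -1.8], [-0.2, -1.9], [-0.1, -1.2], [1.4, -0.3], [-0.7, -1.5]]
cell [ 0.53305464 -0.03075674  0.158     ] plug top/side [ 0.53216598 -0.02677221  0.1945    ] [ 0.5316135  -0.03856111  0.1945    ]
top pad centre local -0.019751237454193497 -0.08339201634150663 [ 0.59429471 -0.18885682]
side pad centre local -0.023128635983128445 -0.08866974878072145 [ 0.59377553 -0.19510116]
```

```bash
cat >> h.py <<'E'
from scipy.spatial.transform import Rotation as Ro
P=np.array([.57278,-.10590,.48631])
def W(l):
    c,s=np.cos(P[2]),np.sin(P[2]); return np.array([P[0]+c*l[0]-s*l[1],P[1]+s*l[0]+c*l[1],l[2]])
def quat(a):
    x=np.array([np.cos(a),np.sin(a),0]);y=np.array([0,0,-1.]);q=Ro.from_matrix(np.c_[x,y,np.cross(x,y)]).as_quat(); return q[[3,0,1,2]]
def snap(k,boxes):
    import cv2
    for n,(u,v,w,h) in boxes.items():
        a=optics.camera(n)["img"][v:v+h,u:u+w,::-1]; cv2.imwrite(f"pics/{n}{k}.png",cv2.resize(a,None,fx=5,fy=5,interpolation=2))
E
python3 - <<'E'
from h import *
R=Ro.from_quat(np.array(arm.sense()["tool_rot"])[[1,2,3,0]]).as_matrix();print(R.round(3))
a=P[2]
T=W((-.0325,-.085,.0))
for aa in(a,a+np.pi): print(aa,arm.ik([T[0],T[1],.3],quat(aa)))
C=W((0,.085,0))
for d in range(-180,181,30): 
    q=arm.ik([C[0],C[1],.157],quat(np.radians(d))); print(d,None if q is None else np.round(q,2))
arm.set_gripper(0.0)
p=arm.sense()["eef_pos"]
arm.move_l([p[0],p[1],.32],max_speed=.3)
q=[quat(a),quat(a+np.pi)]; qs=[arm.ik([T[0],T[1],.3],x) for x in q]
i=int(np.argmin([abs(x[5]) if x is not None else 9 for x in qs]))
arm.move_to([T[0],T[1],.32],q[i]); arm.move_l([T[0],T[1],.11],max_speed=.2)
s=arm.sense();e=s["eef_pos"];print(i,s["t"],e,s["force"],s["width"])
snap(1,{"top":(320,140,120,110),"side":(290,180,130,120)})
for n,o in(("top",(320,140)),("side",(290,180))): print(n,proj(n,e),(proj(n,e)-o)*5)
E
```

```text
[[-0.359 -0.001  0.933]
 [-0.933 -0.002 -0.359]
 [ 0.002 -1.     0.   ]]
0.48631 [-0.06180996  0.32883252  0.11679036  0.         -1.35875416 -2.5934727 ]
3.627902653589793 [-0.06180996  0.32883252  0.11679036  0.         -1.35875416  0.54811996]
-180 [ 0.25  0.29 -0.31  0.   -0.97 -0.25]
-150 [ 0.25  0.29 -0.31  0.   -0.97  0.28]
-120 [ 0.25  0.29 -0.31  0.   -0.97  0.8 ]
-90 [ 0.25  0.29 -0.31  0.   -0.97  1.32]
-60 [ 0.25  0.29 -0.31  0.   -0.97  1.85]
-30 [ 0.25  0.29 -0.31  0.   -0.97  2.37]
0 [ 0.25  0.29 -0.31  0.   -0.97  2.9 ]
30 [ 0.25  0.29 -0.31  0.   -0.97 -2.86]
60 [ 0.25  0.29 -0.31 -0.   -0.97 -2.34]
90 [ 0.25  0.29 -0.31  0.   -0.97 -1.82]
120 [ 0.25  0.29 -0.31  0.   -0.97 -1.29]
150 [ 0.25  0.29 -0.31  0.   -0.97 -0.77]
180 [ 0.25  0.29 -0.31  0.   -0.97 -0.25]
1 6.3083 [ 0.58471662 -0.19634933  0.11127218] [-0.07418993 -0.16758214  0.19798024] 0.0002121897796493497
top [392.88390894 195.36578345] [364.4195447  276.82891724]
side [351.95896736 246.84744726] [309.79483679 334.23723632]
```

View pics/top1.png

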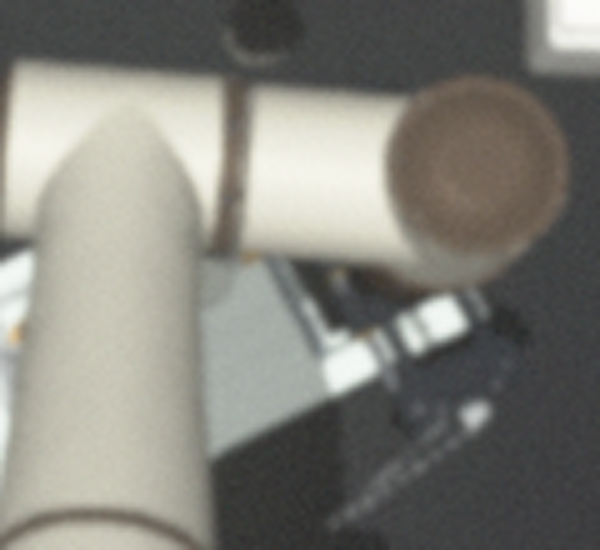

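View pics/side1.png

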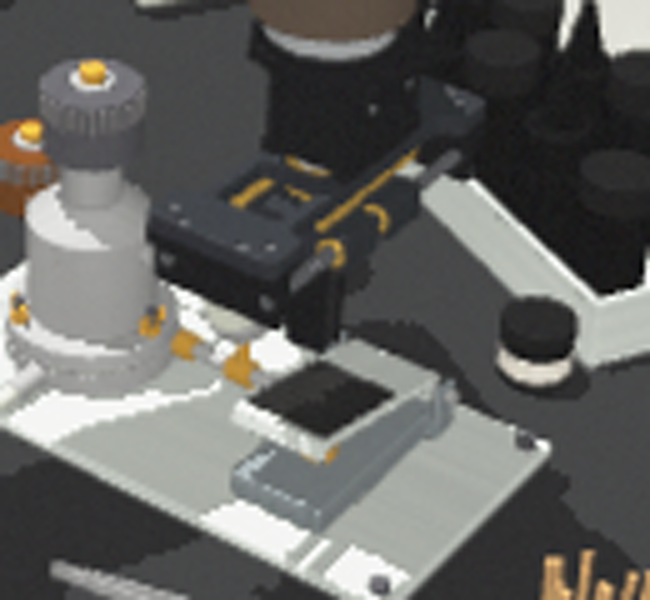

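Run:
```python
from h import *
import h
from scipy.optimize import least_squares
obs=[("top",(299.8,203.6),(.085,.17,.01)),("top",(393.6,156.8),(.085,-.17,.01)),("top",(418.4,203),(-.085,-.17,.01)),("top",(323.4,251),(-.085,.17,.01)),
("side",(267,252.9),(-.085,.17,.01)),("side",(366,304),(-.085,-.17,.01)),("side",(400,270),(.085,-.17,.01)),
("top",(336.8,208),(0,.085,.1945)),("side",(308.4,194.2),(0,.085,.1945))]
def f(p):
    h.P=p; return np.concatenate([proj(n,W(l))-u-(p[3:5] if n=="top" else [-.4,-1.6]) for n,u,l in obs])
r=least_squares(f,[.57,-.1,.48,0,0]);p=r.x;h.P=p
print(p,r.fun.reshape(-1,2).round(1).tolist(),W((0,.085,.158)))
s=arm.sense();T=W((-.032,-.085,.0));print(T)
arm.move_l([T[0],T[1],.085],max_speed=.15)
print(arm.move_l([T[0],T[1],.055],max_speed=.06,until_force=2.),arm.sense()["eef_pos"],arm.sense()["force"])
```

```text
[ 0.57334852 -0.10573519  0.48680285  0.96021652 -0.30455932] [[-0.4, -0.3], [0.0, -0.0], [0.0, 0.3], [-0.1, 0.2], [-0.9, -0.2], [0.4, -0.4], [0.5, 0.3], [0.4, -0.2], [-0.1, 0.1]] [ 0.53358531 -0.03060939  0.158     ]
[ 0.58482908 -0.19583068  0.        ]
True [ 0.5851266  -0.19592279  0.06675571] [0.07033024 1.15006474 2.84404909]
```

Run:
```python
from h import *
T=[.58483,-.19583]
print(arm.move_l([*T,.044],max_speed=.04,until_force=14.),arm.sense()["eef_pos"],arm.sense()["force"])
arm.pause(1.3);s=arm.sense();print(s["eef_pos"],s["force"],s["t"])
snap(2,{"side":(290,180,130,120)})
```

```text
True [ 0.58410339 -0.19683657  0.05221315] [-2.24943997  1.20404736  5.41054125]
[ 0.58410817 -0.19683393  0.05206371] [-1.20371072  1.14328424  6.91591661] 8.8833
```

View pics/side2.png

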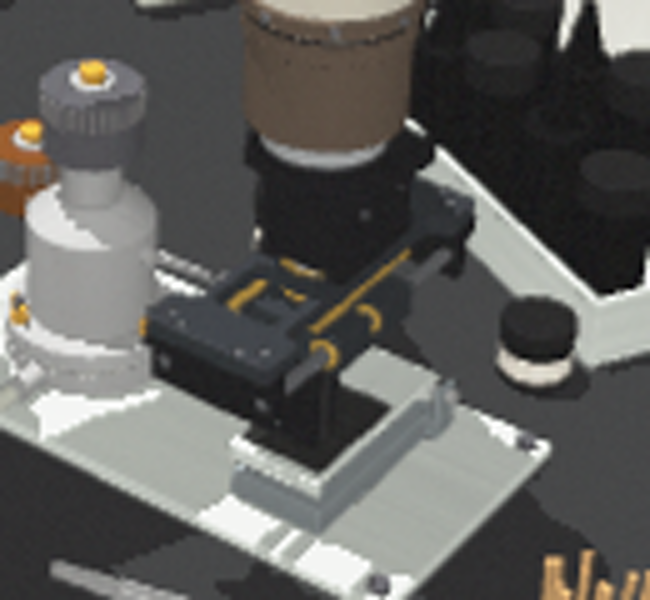

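Run:
```python
from h import *
T=[.58483,-.19583]
arm.move_l([*T,.0505],max_speed=.04,until_force=14.);arm.pause(1.1);s=arm.sense();print(s["eef_pos"],s["force"],s["t"])
arm.move_l([*T,.30],max_speed=.2);print(arm.sense()["t"])
arm.set_gripper(.087)
c=[.53359,-.03061]
# start yaw: must turn clockwise (yaw down) by up to 85 deg
a=np.radians(190)  # q6 about -0.07
arm.move_to([*c,.27],quat(a))
s=arm.sense();print(s["t"],s["q"],s["eef_pos"],s["force"])
snap(3,{"side":(250,130,150,120)})
e=s["eef_pos"]; print((proj("side",e)+[.4,1.6]-[250,130])*5)
```

```text
[ 0.58417081 -0.19673037  0.05189718] [-3.87120467 -1.86076679  8.47851737] 10.2833
11.6833
13.9333 [ 2.46098930e-01  1.98498467e-01 -1.33472980e-01  6.11840716e-04
 -1.23770283e+00 -7.05008292e-02] [ 0.53413448 -0.03077742  0.27057041] [-0.06445665  0.43423114 -0.13097764]
[293.01554474 194.70917695]
```

View pics/side3.png

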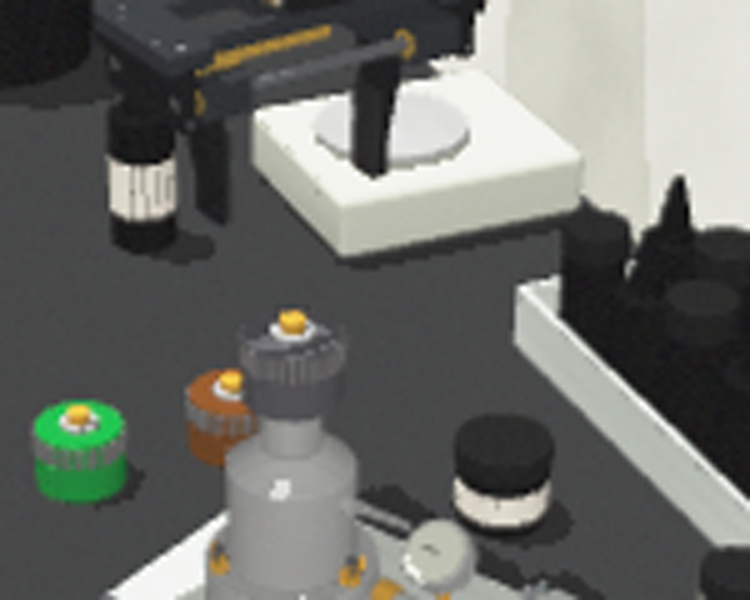

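Run:
```python
from h import *
c=[.53359,-.03061]
print(arm.move_l([*c,.157],max_speed=.12,until_force=6))
s=arm.sense();print(s["t"],s["eef_pos"],s["force"]);f0=np.array(s["force"])
arm.set_gripper(.05,grip_force=6)
s=arm.sense();print(s["t"],s["eef_pos"],s["width"],np.array(s["force"])-f0,s["ft_torque"])
snap(4,{"side":(250,150,150,120)})
```

```text
False
15.075 [ 0.5342612  -0.03066837  0.15776664] [ 0.18148766  0.11141141 -0.00616076]
15.6917 [ 0.53486672 -0.03032295  0.15751352] 0.058026363308950966 [3.14866415 1.01666604 0.38292626] [ 0.26842439 -0.9509679   0.04364947]
```

View pics/side4.png

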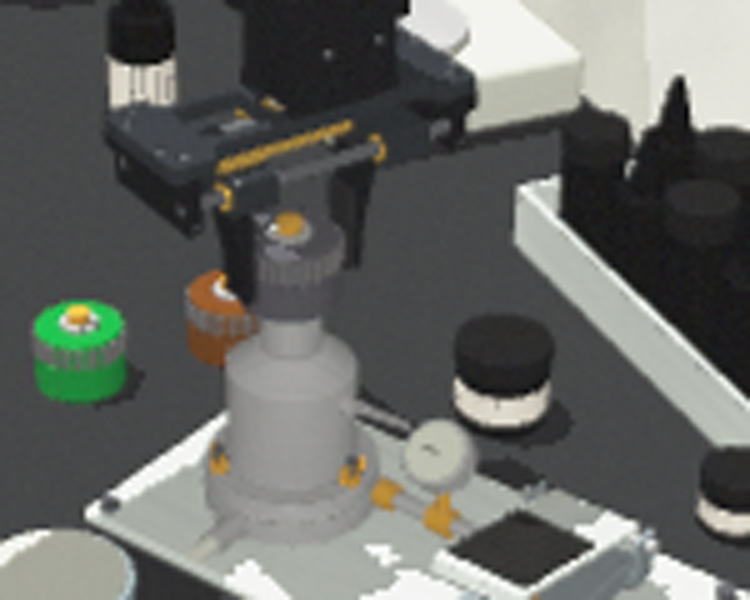

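Run:
```python
from h import *
c=[.5344,-.0306]
arm.set_gripper(.05,grip_force=30)
arm.move_l([*c,.1555],max_speed=.03)
s=arm.sense();print(s["t"],np.round(s["eef_pos"],4),np.round(s["force"],1),np.round(s["ft_torque"],2))
for d in(184,178):
    arm.move_l([*c,.1555],rot=quat(np.radians(d)))
    s=arm.sense();print(d,s["t"],np.round(s["eef_pos"],4),np.round(s["force"],1),np.round(s["ft_torque"],2),round(s["width"],4),round(s["q"][5],3))
```

```text
16.2083 [ 0.535  -0.0305  0.1572] [0.4 1.7 6.8] [ 0.68 -0.31 -0.01]
184 16.4667 [ 0.5347 -0.0306  0.1572] [0.6 2.3 8. ] [ 0.69 -0.19 -0.11] 0.0574 -0.177
178 16.725 [ 0.5346 -0.0307  0.1572] [0.7 1.4 8. ] [ 0.57 -0.18 -0.16] 0.0571 -0.282
```

Run:
```python
from h import *
c=np.array([.5344,-.0306]); d=178
while d>106:
    d-=4
    arm.move_l([*c,.1545],rot=quat(np.radians(d)))
    arm.pause(.1)
    s=arm.sense();f=np.array(s["force"])
    print(d,round(s["t"],2),np.round(s["eef_pos"],4),np.round(f,1),np.round(s["ft_torque"],2),round(s["width"],4))
    if s["eef_pos"][2]<.1558 or np.linalg.norm(f)>30: break
    c=c+np.clip(f[:2]/10000.,-.0003,.0003)
snap(5,{"side":(250,150,150,120)})
```

```text
174 17.07 [ 0.5348 -0.0309  0.1571] [-0.6  1.  13.5] [ 0.45  0.22 -0.23] 0.057
170 17.43 [ 0.5346 -0.0309  0.1571] [-0.8  0.5 12.9] [ 0.38  0.35 -0.21] 0.0572
166 17.77 [ 0.5344 -0.0308  0.1571] [-1.5  0.5 12.5] [ 0.46  0.36 -0.16] 0.0572
162 18.12 [ 0.5342 -0.0308  0.1571] [-2.3  1.5 12.6] [ 0.47  0.37 -0.13] 0.057
158 18.48 [ 0.5341 -0.0305  0.1571] [-1.2  1.4 12.1] [ 0.49  0.28 -0.18] 0.0572
154 18.82 [ 0.5339 -0.0306  0.1571] [-1.2  1.1 12.7] [ 0.34  0.34 -0.2 ] 0.0575
150 19.18 [ 0.5337 -0.0305  0.1571] [-1.3 -0.5 13.1] [ 0.23  0.33 -0.12] 0.0572
146 19.52 [ 0.5337 -0.0304  0.157 ] [-0.5  0.6 12.1] [ 0.56  0.32 -0.16] 0.0573
142 19.88 [ 0.5337 -0.0298  0.1562] [0.1 2.9 8.8] [ 0.91 -0.11 -0.42] 0.0572
138 20.23 [ 0.5328 -0.0298  0.1543] [0.2 2.  2.7] [ 0.5  -0.31 -0.2 ] 0.0569
```

View pics/side5.png

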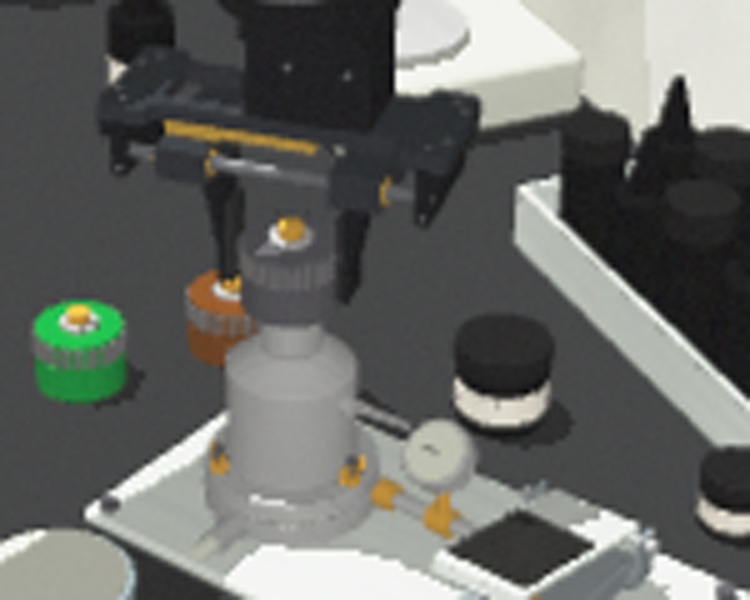

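Run:
```python
from h import *
c=np.array([.5336,-.0304]); q=quat(np.radians(135))
def pr(k):
    s=arm.sense();print(k,round(s["t"],2),np.round(s["eef_pos"],4),np.round(s["force"],1),np.round(s["ft_torque"],2),round(s["width"],4))
arm.move_l([*c,.1545],rot=q);pr("rot")
arm.set_gripper(.05,grip_force=50);pr("grip")
for z in(.152,.150,.148,.146,.1445):
    st=arm.move_l([*c,z],max_speed=.03,until_force=25);arm.pause(.1);pr((z,st))
    if st: break
snap(6,{"side":(250,150,150,120)})
```

```text
rot 20.52 [ 0.5329 -0.0302  0.1541] [-0.2  3.2  2.4] [ 1.01  0.1  -0.03] 0.0573
grip 20.74 [ 0.5329 -0.0302  0.1541] [-0.8  3.8  2.9] [ 1.35  0.39 -0.04] 0.0567
(0.152, False) 21.09 [ 0.533  -0.0302  0.1519] [-2.7  4.2  3.3] [ 1.48  0.63 -0.07] 0.0565
(0.15, False) 21.44 [ 0.533  -0.0303  0.1503] [-3.5  5.   5.2] [1.56 0.85 0.01] 0.0568
(0.148, False) 21.79 [ 0.5331 -0.0302  0.1487] [-2.9  5.   7.1] [ 1.67  1.14 -0.04] 0.0572
(0.146, False) 22.14 [ 0.5331 -0.0302  0.1486] [-8.1  7.4 16.1] [ 2.15  2.33 -0.01] 0.0571
(0.1445, False) 22.49 [ 0.5332 -0.0302  0.1486] [-11.    7.3  24. ] [ 2.46  3.23 -0.01] 0.0571
```

View pics/side6.png

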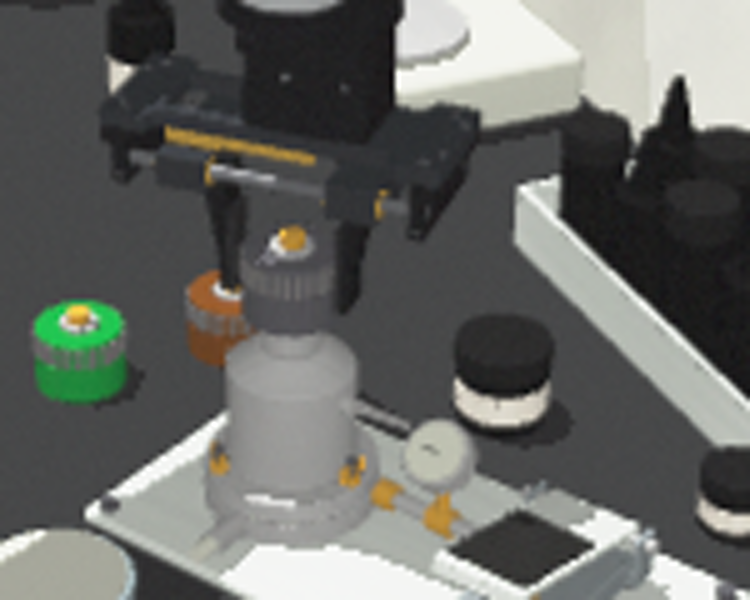

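Run:
```python
from h import *
import cv2
def pr(k):
    s=arm.sense();print(k,round(s["t"],2),np.round(s["eef_pos"],4),np.round(s["force"],1),np.round(s["ft_torque"],2),round(s["width"],4),Ro.from_quat(np.array(s["tool_rot"])[[1,2,3,0]]).as_matrix()[:,1].round(4))
arm.move_l([.5326,-.0298,.1443],max_speed=.03);arm.pause(.3);pr("relief")
snap(7,{"side":(250,150,150,120)})
a=cv2.imread("pics/side4.png");b=cv2.imread("pics/side7.png")
for im in(a,b):
    hsv=cv2.cvtColor(im,cv2.COLOR_BGR2HSV)[200:270,265:320]
    m=cv2.inRange(hsv,(8,120,100),(30,255,255));M=cv2.moments(m);print(M["m10"]/M["m00"]+265,M["m01"]/M["m00"]+200)
for z in(.1945,.1855): print((proj("side",[.5336,-.0306,z])-[250,150])*5)
```

```text
relief 23.09 [ 0.5332 -0.0302  0.1486] [-8.7  4.7 23. ] [1.61 2.52 0.01] 0.0566 [ 0.0027 -0.0013 -1.    ]
289.31982942430704 223.31556503198294
292.39877300613495 237.43762781186095
[289.45564689 213.39777118]
[289.4002979  227.89234343]
```

View pics/side7.png

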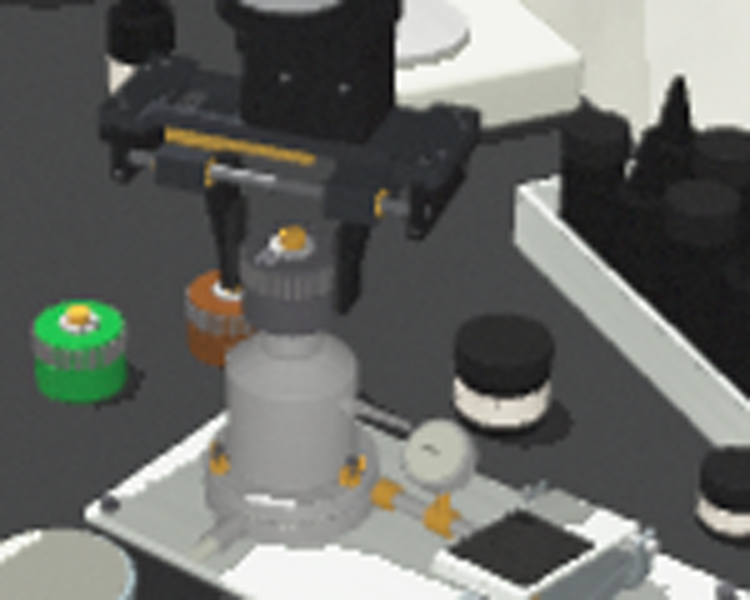

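Run:
```python
from rig import arm
s=arm.sense();print(s["t"],s["eef_pos"],s["force"],s["width"])
arm.job_done()
```

```text
23.1417 [ 0.53316021 -0.03020923  0.1485751 ] [-7.35800268  4.4791129  22.45430588] 0.056284776876814734
the job is handed in; nothing more can be done
```

The filter is ready for the bail: the treadle is purged and back up, and the collar is pushed home with the gripper still holding it. I handed the job in at 23.1 s of the 51 s limit; no verdict is reported.

- **Treadle:** I held it on its stop for over 2 s. The TCP was at 52 mm, and the last 1.1 s was pressed harder because the force had been slightly under 8 N. It came back up, and the later pictures show it raised.
- **Collar:** It was turned clockwise about 52° until the keyways began to drop, then about 3° more, and pushed until it stopped hard.

**Last checks:**
- **Depth:** the TCP had gone down 8.5 mm. The plug moved 14.1 px in the enlarged side view, against 14.5 px expected for the full 9 mm, so about 8.8 mm. Both put the collar within about 0.5 mm of home, but they differ slightly from each other.
- **Push and grip:** it is holding about 22 N down at a commanded grip of 50 N.
- **Level:** I checked only the tool, which is tilted about 0.003 rad; the collar's own tilt was not measured.
- **Sideways force:** about 9 N remained and did not fully go away when I tried to relieve it.
- **Finger opening:** it reads 56.3 mm rather than 58 mm. I did not find out why.
- **Bystanders:** none of those in view had visibly moved. I did not take a final picture of the others.

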